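Pass a sample bottle through the lock of a dry box

ROBOT

A 7-joint arm with a two-finger parallel gripper is mounted at the origin on a cart in front of the work surface, level with it; the furniture and walls round the work are solid. World frame = base frame: x ahead of the robot, y to its left, z up, the work surface at z = 0. Lengths are in m, angles in rad, forces in N, time in s.
With the tool pointing down it reaches from about 0.35 to 0.9 m from the base axis. Payload 7.2 kg.
Tool frame: the origin (TCP) lies at the very end of the fingers, on their centre line; the grasp point (between the pads) lies arm.grip_depth behind it (arm.grip_depth is the distance from the TCP to the grasp point, in m); z points along the fingers, y is the direction in which the jaws open and shut (so a half turn about z gives the same grasp; the last joint's range is limited). The gripper opens to 85 mm and grips with 20 to 120 N. Pads are 22 mm wide; open, the fingers measure 114 mm over their backs; the gripper's body (76 mm by 85 mm) begins 54 mm behind the grasp point. The pads swing forward as they close: fully open they stand 13 mm farther back than shut.
Start: joints at [1.113, 0.411, -0.013, 1.596, 0.006, 1.134, -0.082], TCP at [0.237, -0.578, 0.231] pointing down, gripper open.
Joint ranges: [-2.95, 2.95], [-0.29, 1.99], [-1.47, 1.44], [0.14, 2.54], [-1.03, 4.17], [0.13, 1.85], [-2.86, 2.86]. Speed limits (rad/s): [2.39, 2.39, 3.01, 3.01, 3.14, 3.14, 3.14].

INTERFACE

Orientations are given as a unit quaternion [x, y, z, w].
In Python, from plant import arm, camera, order gives the robot as it stands.
- The arm moves only by the shell command python3 -m crank 'ROWS' [FORCE]. ROWS is JSON, a list of rows, each a list of 5 numbers: the opening, from -1 (shut) to 1 (fully open), then the shift along the tool's x, y, z in m, then the turn about the tool's z in degrees. In form: [[gripper, x, y, z, turn], ...]. A call has 1 to 10 rows; each row is the pose to reach, as a shift and turn from the pose measured when the call began, along the tool's axes at that moment; what a row does not reach only later rows make up. A row lasts 1/10 s, in which the tool goes at most 50 mm and 8.59 degrees, less where a joint would pass 70% of its speed; a pose out of reach is approached as far as the arm can. A call with a gripper value outside its range is refused whole. The fingers move at their own pace and stop on an object; FORCE is the grip in N (left out, the last holds). Time passes only in rows, so rows that repeat a pose let the fingers close. It gives the time, the measured TCP pose, the force and the opening at its end, in the units of the state.
- arm.read_state(): the state, without advancing time (a new reading comes with each control period).
- camera(name): name is "scene" or "top"; returns a dict with "color" (400x640x3 uint8, red, green, blue), "fx", "fy", "cx", "cy" (pixels), "dist_coeffs" ([k1, k2, p1, p2, k3] as OpenCV has them; the pictures are not rectified), "rvec" (rotation vector, rad) and "tvec" (3), from world to camera coordinates, as OpenCV has them. Camera axes: x right, y down, z forward; pixel columns grow to the right and rows downward; lengths in m; the calibration is good to about 2 mm. A picture is of the moment at which its call begins. There is no depth.
- order.hand_in(): hands the job in, once; it reports no verdict.
The state is a dict: "time": time; "qpos": joint angles; "qvel": joint speeds; "tau": joint torques, N m; "tcp_pos": TCP position; "orientation": TCP orientation; "ft_force": force on the tool from outside, world axes, zero at the start; "wrist_torque": the same for the moment, N m; "width": opening from 0.0 (shut) to 1.0 (fully open).
Only numpy, scipy, OpenCV 4.12 (cv2) and the standard library are available. Lean on these libraries where they do the work, as an engineer would, in place of code of your own. Each camera call takes 0.05 s, during which the arm holds its last target.

TASK

The small bottle standing on the carriage in the transfer lock has to go into the dry box without letting room air in. Shut the lock's lid fully, and only then pull the inner gate up as far as it goes and push the transfer rod fully home, so that the bottle stands upright on its carriage inside the dry box; leave the lid shut and the gate up. Do not tip the bottle and leave the tape roll and the timer nearby where they are.

Things in the scene. Friction and masses are not known exactly. Their poses are not given: they have to be found in the camera images.
- drybox: fixed clear-walled aluminium dry box with its lock. Origin on the bench under the lock's centre; x away from the robot, y to the left (from lock into chamber), z up; yaw within 0.18 rad. In its frame, mm: lock tub x -60..60, y -60..56, rim 118 high; gate frame y 56..76, posts at x +-43..59, 165 high; chamber x -93..145, y 71..377, 161 high
- lid (a joint): hinge of the lock's lid (the outer door), in rad: 0 = shut, 1.6 = fully up. It starts up at 1.05 to 1.5, stays up by hinge friction (about 0.07 N m, lid 160 g) and drops gently by itself once below about 0.8; push the free edge towards the robot and down
- lid_edge (a point): middle of the lid's free (front) edge, half-way through its 9 mm thickness; a clear window in a metal rim, 128 mm from hinge to this edge, 124 wide; a finger lip 50 wide, 5 thick sticks out another 15. Axes turn with the lid: x from edge to hinge, y along the hinge, z out of the outer face (up when shut; towards the back while the lid stands up)
- lid_hinge (a point): middle of the lid's hinge line, at the back of the lock, 118 above the bench; the line runs along the dry box's y. Lid shut: its upper face is 9 higher (127 above the bench)
- gate (a joint): height of the inner gate in m: 0 = down (shut), 0.095 = fully up. It slides straight up between its two posts, takes about 5 N to lift, and stays where it is left
- gate_bar (a point): centre of the grey T-bar on top of the gate, the part to take hold of from above: 62 long along the dry box's x, 14 thick along y, 20 high; about 190 above the bench when the gate is down. The neighbouring chamber is 161 high and begins 5 from here, the lock with its lid shut is 127 high
- carriage (a joint): travel of the carriage and its transfer rod in m: 0 = carriage in the lock (start), 0.130 = home inside the chamber, against its stop. It moves along the dry box's +y, takes about 3 N, and stays where it is left. With the gate down the bottle would run into the gate
- rod_knob (a point): centre of the grey cylindrical knob at the outer end of the transfer rod: 28 diameter, 34 long, its axis along the dry box's y, 75 above the bench; the knob can be gripped from above across x. It starts 246 from the lock's centre on the right, and at home 116, still 39 clear of the lock's end wall and 16 clear of the rod's gland (24 diameter)
- sample_mid (a point): the small amber bottle with a red screw cap on the carriage in the lock, 37 diameter x 72 high, 70 g; the point is at its centre, half-way up; z along the bottle. It stands loosely between rims 5 high, with an upright plate behind it, which push it along
- sample_bottle: the same small bottle, origin at the centre of its underside (20 above the bench on the carriage)
- inside_spot (a point): where the bottle's centre belongs once the rod is home: inside the chamber, 134 from the lock's centre along the dry box's y, 56 above the bench
- tape_roll_mid (a point): bystander: roll of tape lying flat, 98 diameter x 20 high, its centre
- timer_mid (a point): bystander: bench timer, 46 x 68 x 52 high, its centre
Mind the look-alikes: they are no part of the job. Of the things that look like the sample_bottle, the smallest one is meant.

How it is judged:
By the outcome, as a careful person would: the job done as asked, in the order asked, and still so for the second after the job is handed in, with the robot touching nothing.
It also fails if it takes over 58 s, if anything falls off the work surface, if the arm or the gripper's body presses on something with over 40 N, if the wrist force passes 120 N, or if a joint passes its speed limit or range.

## Working session

There is one attempt and no reset: what is moved stays moved. The work goes in short steps, Python scripts to look and compute and a shell command to move; the robot and the scene stay as the last step left them, time stands still between calls to the robot, and variables do not carry over. Pictures are saved under pics/ and viewed, and the job is handed in when it is done.

```bash
ls; mkdir -p pics; python3 - <<'E'
from plant import arm,camera,order
import cv2,numpy as np
s=arm.read_state();print(s,arm.grip_depth)
for n in("scene","top"):
    c=camera(n);cv2.imwrite(f"pics/{n}0.png",c["color"][:,:,::-1])
    print({k:v for k,v in c.items() if k!="color"})
E
```

```text
pics
{'time': 0.0, 'qpos': array([ 1.11281133,  0.41187025, -0.01269154,  1.59704332,  0.00562858,
        1.13428137, -0.08219518]), 'qvel': array([ 0.00112952, -0.00082322,  0.00057602,  0.00258331, -0.0003068 ,
       -0.00073611, -0.00101641]), 'tau': array([ 7.39368879e-04, -6.00618052e+01,  6.82130121e-01, -2.99407625e+01,
        1.38368239e-02,  1.06316042e-02, -2.57947272e-05]), 'tcp_pos': array([ 0.23725115, -0.57769313,  0.23047195]), 'orientation': array([ 9.81065988e-01,  1.93672182e-01, -2.22203786e-04, -7.51218964e-04]), 'ft_force': array([ 0.19095817, -0.47635655, -0.33165596]), 'wrist_torque': array([-0.00545085, -0.0020469 ,  0.02618462]), 'width': 0.9974221940003188} 0.0187
{'fx': 497.4328799277236, 'fy': 497.4328799277236, 'cx': 322.6244843358641, 'cy': 205.46513558015968, 'dist_coeffs': array([0.01377592, 0.        , 0.        , 0.        , 0.        ]), 'rvec': array([ 1.379862  , -2.46446761,  0.65969886]), 'tvec': array([0.30548154, 0.52497901, 1.11043093])}
{'fx': 388.8440966221909, 'fy': 388.8440966221909, 'cx': 325.9884978713324, 'cy': 199.974549812685, 'dist_coeffs': array([-0.05332548,  0.        ,  0.        ,  0.        ,  0.        ]), 'rvec': array([ 2.13866667, -2.1074806 ,  0.21710464]), 'tvec': array([-0.03878987,  0.62081233,  0.99732589])}
```

View pics/scene0.png

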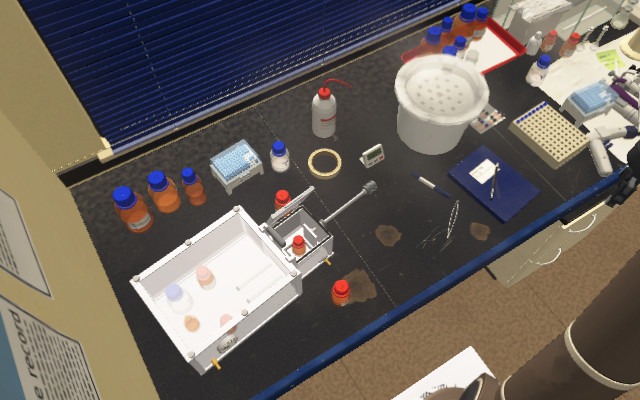

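View pics/top0.png

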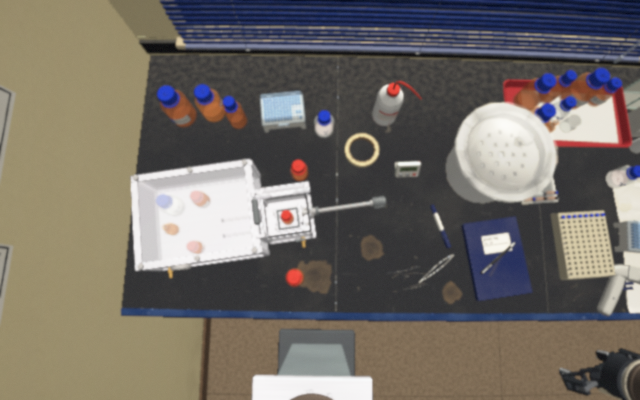

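```bash
cat > h.py <<'E'
import cv2,numpy as np
from plant import arm,camera,order
from scipy.spatial.transform import Rotation as R
def ray(c,u,v):
    K=np.array([[c["fx"],0,c["cx"]],[0,c["fy"],c["cy"]],[0,0,1]])
    p=cv2.undistortPoints(np.array([[[u,v]]],float),K,c["dist_coeffs"])[0,0]
    M=cv2.Rodrigues(c["rvec"])[0];return -M.T@c["tvec"],M.T@np.array([p[0],p[1],1])
def atz(c,u,v,z):
    o,d=ray(c,u,v);return o+d*(z-o[2])/d[2]
def tri(c1,p1,c2,p2):
    o,d=ray(c1,*p1);o2,d2=ray(c2,*p2)
    t=np.linalg.lstsq(np.c_[d,-d2],o2-o,rcond=None)[0]
    a=o+d*t[0];b=o2+d2*t[1];return (a+b)/2,np.linalg.norm(a-b)
def proj(c,P):
    K=np.array([[c["fx"],0,c["cx"]],[0,c["fy"],c["cy"]],[0,0,1]])
    return cv2.projectPoints(np.array(P,float).reshape(-1,3),c["rvec"],c["tvec"],K,c["dist_coeffs"])[0][:,0]
def crop(c,name,x0,y0,w,h,k):
    im=np.ascontiguousarray(c["color"][y0:y0+h,x0:x0+w,::-1])
    cv2.imwrite(name,cv2.resize(im,None,fx=k,fy=k,interpolation=cv2.INTER_CUBIC))
E
python3 - <<'E'
from h import *
crop(camera("scene"),"pics/s1.png",240,170,150,110,5)
crop(camera("top"),"pics/t1.png",240,150,150,110,5)
E
```

```text
(no output)
```

View pics/s1.png

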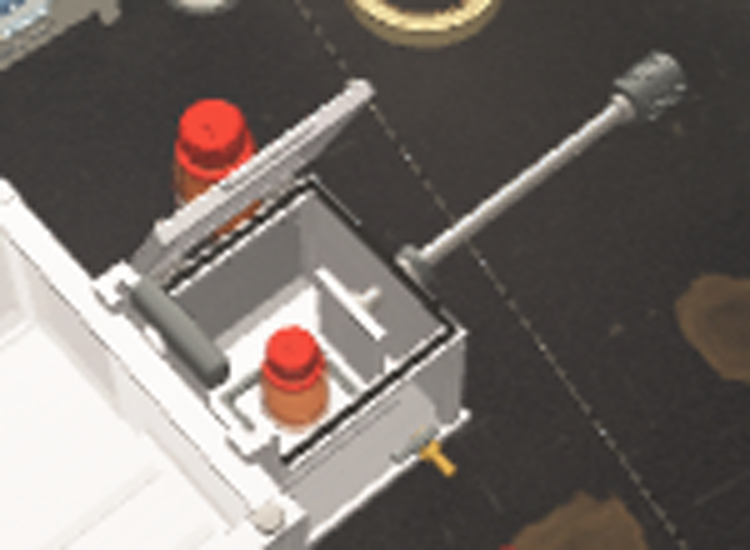

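View pics/t1.png

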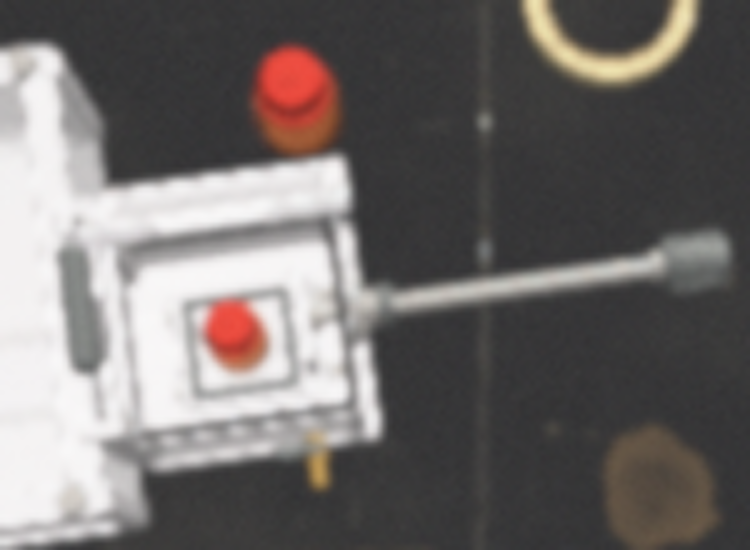

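```bash
python3 - <<'E'
from h import *
s=camera("scene");t=camera("top")
kn,e=tri(s,(370,187.4),t,(379.4,202.2));print("knob",kn,e)
k2=atz(t,379.4,202.2,.075);print(k2, atz(s,370,187.4,.075))
g,e=tri(s,(240+180/5,170+328/5),t,(240+82/5,150+308/5));print("gate",g,e)
# lock rim corners, top view z~.118 : 
for a in [(345,222),(380,440)]: print(a,atz(t,240+a[0]/5,150+a[1]/5,.118))
g2=(atz(t,240+82/5,150+308/5,.2)+atz(s,240+180/5,170+328/5,.197))/2
print(atz(t,240+82/5,150+308/5,.2),atz(s,240+180/5,170+328/5,.197))
d=g2-k2;print("len",np.linalg.norm(d[:2]),"yaw",np.arctan2(-d[0],d[1]))
E
```

```text
knob [ 0.61492959 -0.17145264  0.07955887] 0.0030997971809153817
[ 0.61468167 -0.1731894   0.075     ] [ 0.61818384 -0.17236312  0.075     ]
gate [0.56559673 0.13594981 0.19581947] 0.0035616033811756162
(345, 222) [0.62399056 0.01476685 0.118     ]
(380, 440) [ 0.51184212 -0.00535666  0.118     ]
[0.56353446 0.13402186 0.2       ] [0.56654819 0.13721987 0.197     ]
len 0.31277459078178954 yaw 0.15938359778818345
```

```bash
cat >> h.py <<'E'
O=np.array([0.5770,0.0713]);YAW=0.159
def W(p,O=None,yaw=None):
    O=globals()['O'] if O is None else O; yaw=YAW if yaw is None else yaw
    p=np.atleast_2d(np.array(p,float));c,s=np.cos(yaw),np.sin(yaw)
    return np.c_[O[0]+c*p[:,0]-s*p[:,1],O[1]+s*p[:,0]+c*p[:,1],p[:,2]]
def lidpts(a):
    # hinge at x=60,z=.118 ; lid edge mid thickness
    def q(r,y,z): return [.060-r*np.cos(a)+z*np.sin(a)*1, y, .118+r*np.sin(a)+z*np.cos(a)]
    return [q(0,-.062,0),q(.128,-.062,0),q(.128,.062,0),q(0,.062,0),q(.128,-.062,.009),q(.128,.062,.009),q(.143,-.025,.0045),q(.143,.025,.0045)]
E
cat > ov.py <<'E'
from h import *
import sys
tag=sys.argv[1];a=float(sys.argv[2]);gz=float(sys.argv[3]) if len(sys.argv)>3 else 0
for n,(x0,y0,w,h) in {"scene":(120,160,270,220),"top":(120,140,280,140)}.items():
    c=camera(n);k=2.8;im=np.ascontiguousarray(c["color"][y0:y0+h,x0:x0+w,::-1]);im=cv2.resize(im,None,fx=k,fy=k,interpolation=cv2.INTER_CUBIC)
    def L(P,col,cl=True):
        p=((proj(c,W(P))-[x0,y0]+.5)*k).astype(int);cv2.polylines(im,[p.reshape(-1,1,2)],cl,col,1)
    L([[-.06,-.06,.118],[.06,-.06,.118],[.06,.056,.118],[-.06,.056,.118]],(0,255,0))
    L([[-.093,.071,.161],[.145,.071,.161],[.145,.377,.161],[-.093,.377,.161]],(255,0,255))
    L([[-.031,.059,.2+gz],[.031,.059,.2+gz],[.031,.073,.2+gz],[-.031,.073,.2+gz]],(255,255,0))
    L([[0,-.246,.075],[0,-.06,.075]],(0,255,255),False)
    l=lidpts(a);L(l[:4],(0,0,255));L([l[4],l[5]],(255,0,0),False);L(l[6:],(255,0,0),False)
    cv2.imwrite(f"pics/ov_{n}_{tag}.png",im)
E
python3 ov.py a 1.25
```

```text
(no output)
```

View pics/ov_scene_a.png

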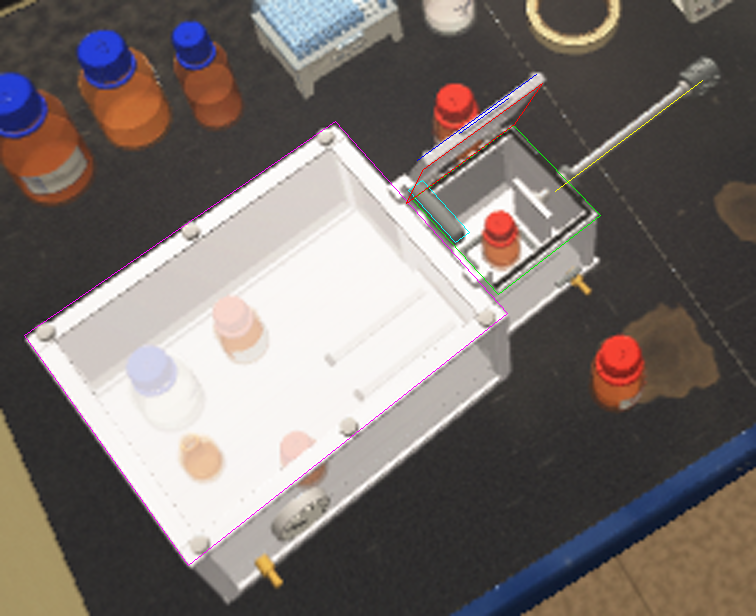

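View pics/ov_top_a.png

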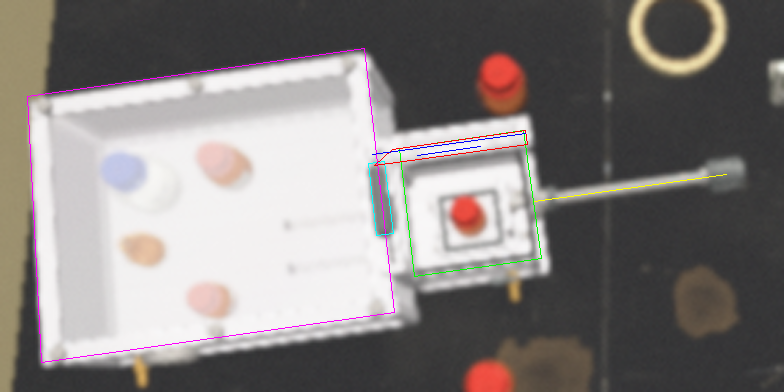

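```bash
cat > go.py <<'E'
from h import *
import sys
s=arm.read_state();M=R.from_quat(s["orientation"]).as_matrix()
b=s["tcp_pos"]-[*O,0];c,n=np.cos(YAW),np.sin(YAW)
print("t",round(s["time"],2),"tcp",s["tcp_pos"].round(4),"box",[round(c*b[0]+n*b[1],4),round(-n*b[0]+c*b[1],4),round(b[2],4)],"ft",s["ft_force"].round(1),"w",round(s["width"],3))
want=YAW;cur=np.arctan2(M[1,0],M[0,0])
print("turn deg",round(-np.degrees(want-cur),2),"tilt",M[:,2].round(3))
for a in sys.argv[1:]:
    p=np.array(list(map(float,a.split(","))));w=W(p)[0];print(a,"world",w.round(3),"shift",(M.T@(w-s["tcp_pos"])).round(4))
E
python3 go.py .09,-.25,.38 -.05,-.25,.38 .095,-.005,.36 .095,-.005,.215
```

```text
t 0.4 tcp [ 0.2375 -0.578   0.2312] box [np.float64(-0.4381), np.float64(-0.5874), np.float64(0.2312)] ft [ 0.   0.  -0.4] w 1.0
turn deg 13.22 tilt [-0.  0. -1.]
.09,-.25,.38 world [ 0.705 -0.161  0.38 ] shift [ 0.5912 -0.2077 -0.1488]
-.05,-.25,.38 world [ 0.567 -0.183  0.38 ] shift [ 0.455  -0.2397 -0.1488]
.095,-.005,.36 world [0.672 0.081 0.36 ] shift [ 0.6522 -0.445  -0.1287]
.095,-.005,.215 world [0.672 0.081 0.215] shift [ 0.6522 -0.445   0.0163]
```

```bash
sed -i 's/\.060-r/.064-r/;s/-\.062,/-.064,/g;s/,\.062,/,.060,/g' h.py; python3 - <<'E'
from h import *
for a in (1.1,1.2,1.3,1.4):
  for n in("scene","top"):
    print(a,n,proj(camera(n),W(lidpts(a)))[[4,5,1,2]].round(1).tolist())
E
```

```text
1.1 scene [[315.6, 191.1], [273.3, 221.9], [317.8, 194.3], [275.7, 225.1]]
1.1 top [[309.0, 193.6], [254.7, 201.2], [309.6, 197.4], [255.4, 205.0]]
1.2 scene [[312.2, 186.7], [269.8, 217.3], [314.6, 189.8], [272.3, 220.5]]
1.2 top [[308.3, 188.0], [253.8, 195.7], [308.8, 191.9], [254.4, 199.6]]
1.3 scene [[308.7, 182.5], [266.3, 212.9], [311.2, 185.5], [268.8, 216.0]]
1.3 top [[307.5, 182.4], [252.9, 190.0], [308.0, 186.3], [253.5, 194.0]]
1.4 scene [[305.2, 178.6], [262.8, 208.7], [307.7, 181.4], [265.2, 211.7]]
1.4 top [[306.7, 176.8], [252.2, 184.4], [307.2, 180.7], [252.7, 188.4]]
```

```bash
python3 -m crank '[[-1,0.02,-0.01,-0.04,6],[-1,0.05,-0.03,-0.08,13.2],[-1,0.095,-0.05,-0.11,13.2],[-1,0.14,-0.07,-0.13,13.2],[-1,0.185,-0.09,-0.14,13.2],[-1,0.23,-0.11,-0.149,13.2],[-1,0.275,-0.13,-0.149,13.2],[-1,0.32,-0.15,-0.149,13.2],[-1,0.365,-0.17,-0.149,13.2],[-1,0.365,-0.17,-0.149,13.2]]'; python3 go.py .1,-.22,.37 .1,-.005,.36 .1,-.005,.215
```

```text
time: 1.8
tcp_pos: [0.5144, -0.2759, 0.3802]
orientation: [0.996, 0.084, 0.001, -0.001]
ft_force: [0.2, 0.2, -0.2]
width: -0.0
t 1.8 tcp [ 0.5144 -0.2759  0.3802] box [np.float64(-0.1167), np.float64(-0.3329), np.float64(0.3802)] ft [ 0.2  0.2 -0.2] w -0.0
turn deg 0.52 tilt [ 0.002  0.003 -1.   ]
.1,-.22,.37 world [ 0.711 -0.13   0.37 ] shift [ 0.2177 -0.1109  0.0109]
.1,-.005,.36 world [0.677 0.082 0.36 ] shift [ 0.2196 -0.3259  0.0215]
.1,-.005,.215 world [0.677 0.082 0.215] shift [ 0.2193 -0.3255  0.1665]
```

```bash
python3 -m crank '[[-1,0.04,-0.02,0,0.5],[-1,0.08,-0.045,0,0.5],[-1,0.12,-0.07,0,0.5],[-1,0.16,-0.1,0,0.5],[-1,0.2,-0.13,0,0.5],[-1,0.22,-0.175,0,0.5],[-1,0.22,-0.22,0,0.5],[-1,0.22,-0.27,0,0.5],[-1,0.22,-0.315,0,0.5],[-1,0.22,-0.326,0.01,0.5]]'; python3 go.py  .1,-.005,.36 .1,-.005,.215; python3 ov.py b 1.2
```

```text
time: 2.8
tcp_pos: [0.6757, 0.0899, 0.373]
orientation: [0.996, 0.084, 0.002, -0.003]
ft_force: [-0.1, 1.3, 0.5]
width: -0.004
t 2.8 tcp [0.6757 0.0899 0.373 ] box [np.float64(0.1004), np.float64(0.0028), np.float64(0.373)] ft [-0.1  1.3  0.5] w -0.004
turn deg 0.5 tilt [ 0.004  0.007 -1.   ]
.1,-.005,.36 world [0.677 0.082 0.36 ] shift [-0.0006  0.0078  0.013 ]
.1,-.005,.215 world [0.677 0.082 0.215] shift [-0.0013  0.0088  0.1579]
```

View pics/ov_scene_b.png

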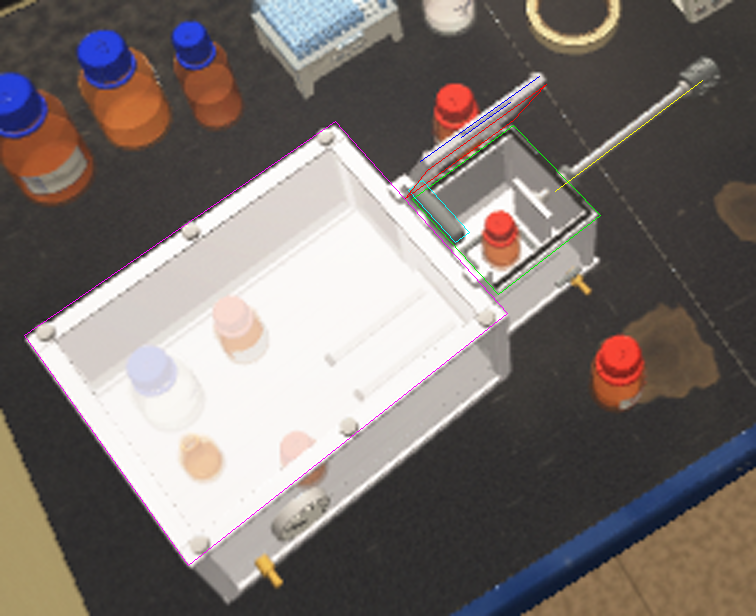

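View pics/ov_top_b.png

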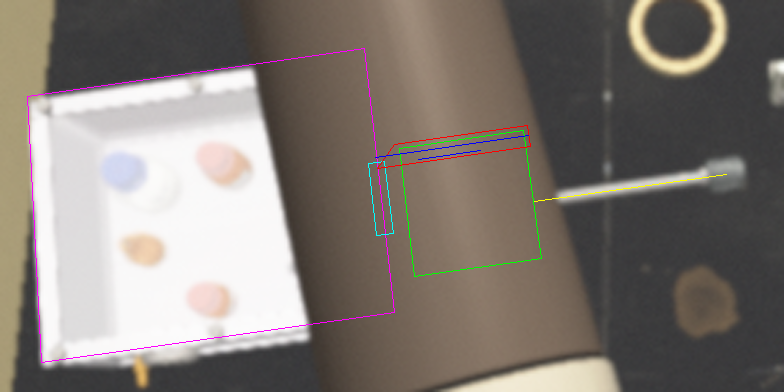

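```bash
python3 - <<'E'
from h import *
c=camera("scene");print(proj(c,[arm.read_state()["tcp_pos"]]), ray(c,0,0)[0]); cv2.imwrite("pics/s2.png",c["color"][:,:,::-1])
E
```

```text
[[267.70944417 146.75388   ]] [0.0880186  0.31956861 1.22151848]
```

View pics/s2.png

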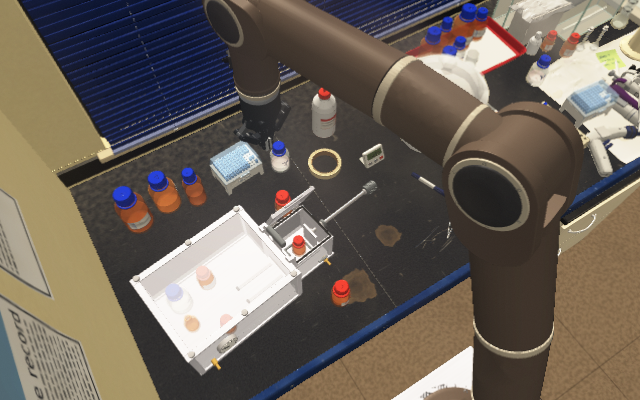

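```bash
python3 - <<'E'
from h import *
s=camera("scene")
T=dict(fx=388.8440966221909,fy=388.8440966221909,cx=325.9884978713324,cy=199.974549812685,dist_coeffs=np.array([-.05332548,0,0,0,0]),rvec=np.array([2.13866667,-2.1074806,.21710464]),tvec=np.array([-.03878987,.62081233,.99732589]))
p,e=tri(s,(240+210/5,170+120/5),T,(240+292/5,150+75/5));print(p,e)
b=p-[*O,0];c,n=np.cos(YAW),np.sin(YAW);print(c*b[0]+n*b[1],-n*b[0]+c*b[1])
E
```

```text
[0.70888773 0.0465289  0.09947468] 0.0031663753688768084
0.1263020835052655 -0.04534054043324803
```

```bash
python3 -m crank '[[-1,0,0.008,0.04,0.5],[-1,0,0.009,0.08,0.5],[-1,0,0.009,0.12,0.5],[-1,-0.001,0.009,0.155,0.5],[-1,-0.001,0.009,0.158,0.5],[-1,-0.001,0.009,0.158,0.5]]'; python3 go.py  .05,-.005,.215 .0,-.005,.215 -.05,-.005,.2; python3 ov.py c 1.2
```

```text
time: 3.6
tcp_pos: [0.6782, 0.0692, 0.2134]
orientation: [0.997, 0.073, 0.0, -0.0]
ft_force: [0.7, -0.5, 0.5]
width: 0.002
t 3.6 tcp [0.6782 0.0692 0.2134] box [np.float64(0.0996), np.float64(-0.0181), np.float64(0.2134)] ft [ 0.7 -0.5  0.5] w 0.002
turn deg -0.73 tilt [ 0.  0. -1.]
.05,-.005,.215 world [0.627 0.074 0.215] shift [-0.0497 -0.0125 -0.0016]
.0,-.005,.215 world [0.578 0.066 0.215] shift [-0.0997 -0.0119 -0.0017]
-.05,-.005,.2 world [0.528 0.058 0.2  ] shift [-0.1497 -0.0112  0.0133]
```

View pics/ov_scene_c.png

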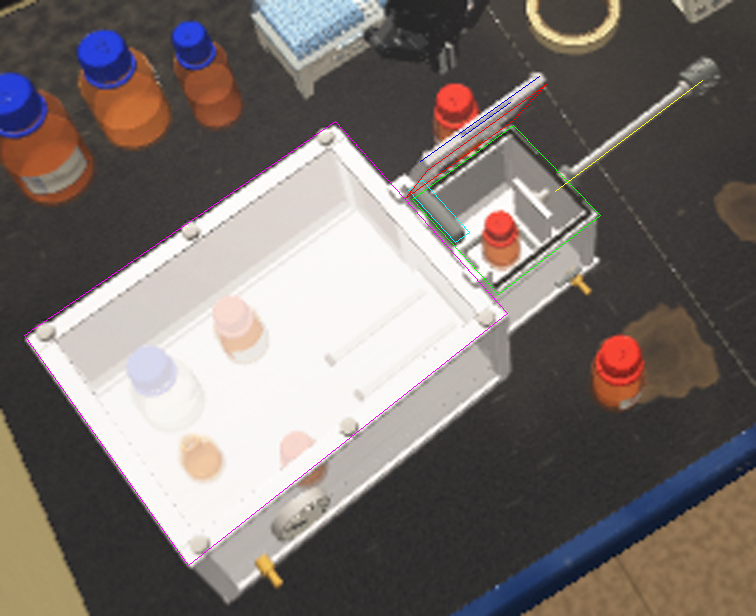

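```bash
python3 -m crank '[[-1,-0.025,-0.012,0,-0.7],[-1,-0.045,-0.012,0,-0.7],[-1,-0.06,-0.012,0,-0.7],[-1,-0.07,-0.012,0,-0.7],[-1,-0.08,-0.012,0,-0.7],[-1,-0.09,-0.012,0,-0.7],[-1,-0.1,-0.012,0,-0.7],[-1,-0.11,-0.012,0,-0.7]]'; python3 go.py  -.02,-.005,.215; python3 ov.py d 0.9
```

```text
time: 4.5
tcp_pos: [0.5681, 0.0662, 0.2153]
orientation: [0.997, 0.08, 0.002, -0.001]
ft_force: [0.2, -0.3, -0.1]
width: 0.007
t 4.5 tcp [0.5681 0.0662 0.2153] box [np.float64(-0.0096), np.float64(-0.0037), np.float64(0.2153)] ft [ 0.2 -0.3 -0.1] w 0.007
turn deg 0.03 tilt [ 0.005  0.001 -1.   ]
-.02,-.005,.215 world [0.558 0.063 0.215] shift [-0.0104  0.0013  0.0002]
```

View pics/ov_scene_d.png

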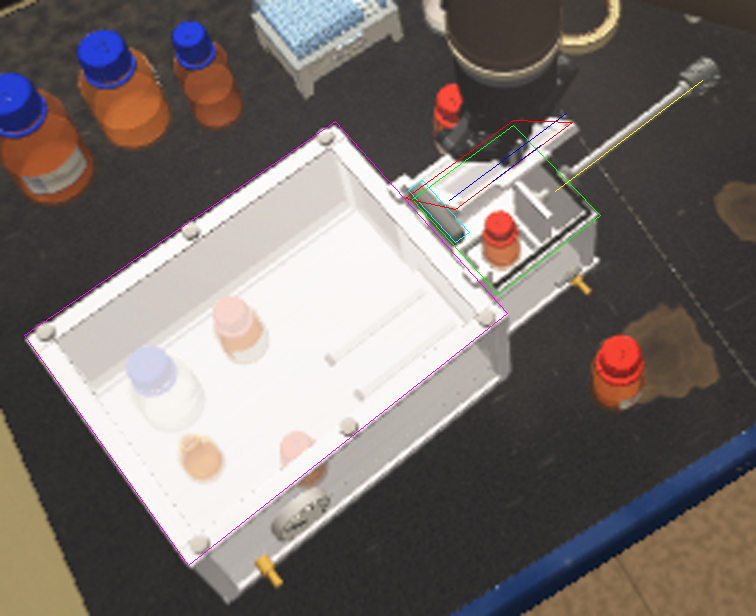

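```bash
python3 -m crank '[[-1,-0.01,0,0,0],[-1,-0.02,0,0,0],[-1,-0.03,0,0,0],[-1,-0.04,0,0,0],[-1,-0.05,0,0,0],[-1,-0.05,0,0,0],[-1,-0.05,0,0,0],[-1,-0.05,0,0,0],[-1,-0.05,0,0,0],[-1,-0.05,0,0,0]]'; python3 go.py  -.045,-.005,.215 -.045,-.005,.13 ; python3 ov.py e 0
```

```text
time: 5.6
tcp_pos: [0.5184, 0.0581, 0.215]
orientation: [0.997, 0.08, 0.002, -0.0]
ft_force: [0.1, 0.3, 0.8]
width: 0.0
t 5.6 tcp [0.5184 0.0581 0.215 ] box [np.float64(-0.06), np.float64(-0.0037), np.float64(0.215)] ft [0.1 0.3 0.8] w 0.0
turn deg 0.04 tilt [ 0.004  0.001 -1.   ]
-.045,-.005,.215 world [0.533 0.059 0.215] shift [0.015  0.0013 0.    ]
-.045,-.005,.13 world [0.533 0.059 0.13 ] shift [0.0146 0.0013 0.085 ]
```

View pics/ov_scene_e.png

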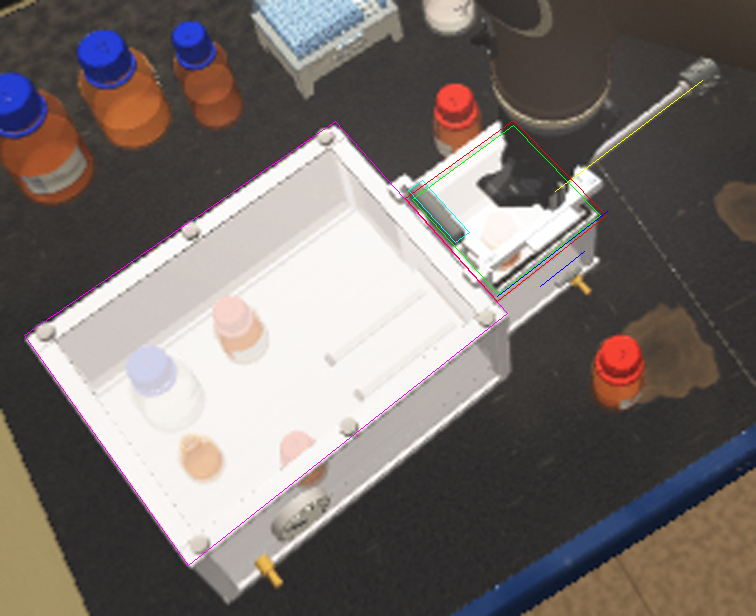

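```bash
python3 -m crank '[[-1,0.003,0,0,0],[-1,0.003,0,0.02,0],[-1,0.003,0,0.04,0],[-1,0.003,0,0.055,0],[-1,0.003,0,0.065,0],[-1,0.003,0,0.073,0],[-1,0.003,0,0.08,0],[-1,0.003,0,0.084,0],[-1,0.003,0,0.084,0]]'; python3 go.py -.057,-.005,.13 -.057,-.005,.127 ; python3 ov.py f 0
```

```text
time: 6.6
tcp_pos: [0.5215, 0.0587, 0.1308]
orientation: [0.997, 0.08, 0.002, -0.0]
ft_force: [0.1, 0.4, 0.6]
width: 0.002
t 6.6 tcp [0.5215 0.0587 0.1308] box [np.float64(-0.0568), np.float64(-0.0036), np.float64(0.1308)] ft [0.1 0.4 0.6] w 0.002
turn deg 0.04 tilt [ 0.004  0.001 -1.   ]
-.057,-.005,.13 world [0.522 0.057 0.13 ] shift [-0.0002  0.0014  0.0008]
-.057,-.005,.127 world [0.522 0.057 0.127] shift [-0.0002  0.0014  0.0038]
```

View pics/ov_scene_f.png

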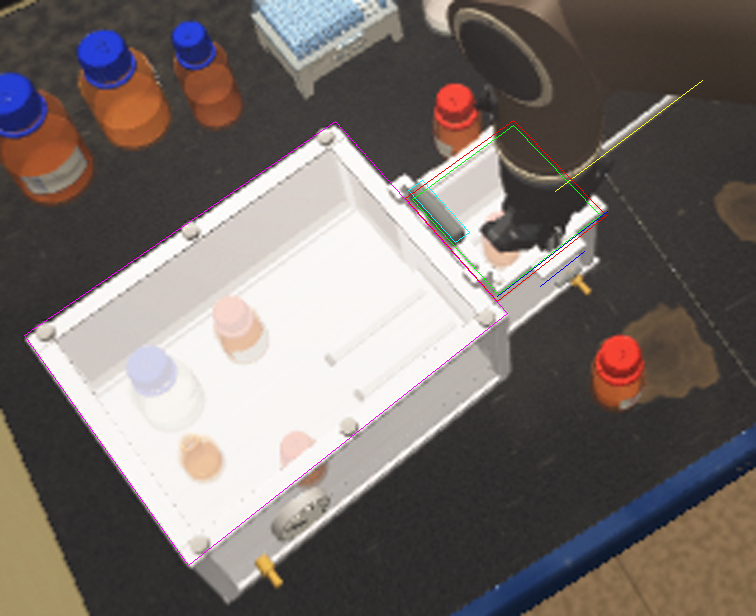

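```bash
python3 -m crank '[[-1,0,0.001,0.002,0],[-1,0,0.001,0.004,0],[-1,0,0.001,0.005,0],[-1,0,0.001,0.006,0]]'; python3 go.py -.057,-.005,.127
```

```text
time: 7.1
tcp_pos: [0.5223, 0.0576, 0.1267]
orientation: [0.997, 0.08, 0.003, -0.0]
ft_force: [-6.8, -0.6, 21.9]
width: -0.001
t 7.1 tcp [0.5223 0.0576 0.1267] box [np.float64(-0.0562), np.float64(-0.0048), np.float64(0.1267)] ft [-6.8 -0.6 21.9] w -0.001
turn deg 0.03 tilt [ 0.005  0.001 -1.   ]
-.057,-.005,.127 world [0.522 0.057 0.127] shift [-0.0008  0.0002 -0.0003]
```

```bash
python3 -m crank '[[-1,0,0,-0.03,0],[-1,0,0,-0.07,0],[1,0.01,-0.01,-0.115,0],[1,0.03,-0.03,-0.135,0],[1,0.05,-0.05,-0.135,0],[1,0.056,-0.071,-0.135,0],[1,0.056,-0.071,-0.135,0],[1,0.056,-0.071,-0.135,0]]'; python3 go.py 0,.066,.23 0,.066,.174;python3 ov.py g 0
```

```text
time: 7.9
tcp_pos: [0.5653, 0.1367, 0.2617]
orientation: [0.997, 0.08, 0.002, -0.0]
ft_force: [-0.3, 0.0, -0.3]
width: 0.993
t 7.9 tcp [0.5653 0.1367 0.2617] box [np.float64(-0.0012), np.float64(0.0664), np.float64(0.2617)] ft [-0.3  0.  -0.3] w 0.993
turn deg 0.08 tilt [ 0.005  0.    -1.   ]
0,.066,.23 world [0.567 0.136 0.23 ] shift [0.001  0.0004 0.0317]
0,.066,.174 world [0.567 0.136 0.174] shift [0.0008 0.0003 0.0877]
```

View pics/ov_scene_g.png

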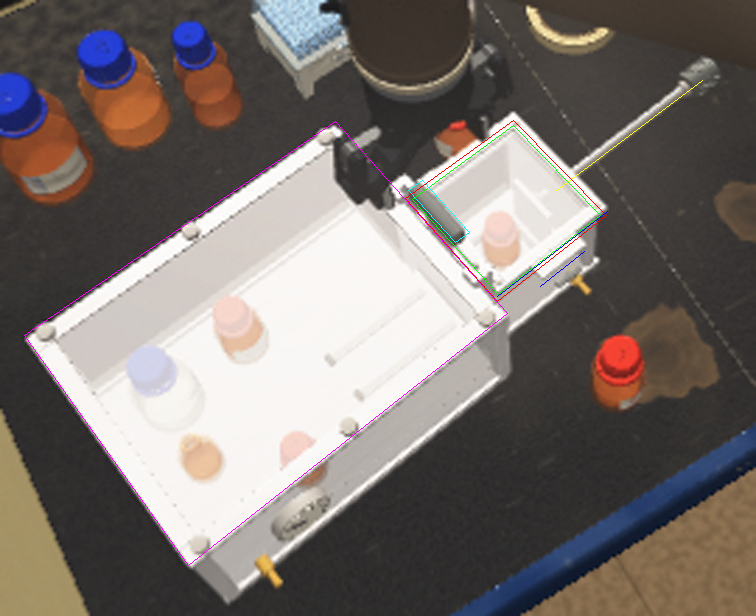

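```bash
python3 -m crank '[[1,0.001,0,0.03,0],[1,0.001,0,0.06,0],[1,0.001,0,0.08,0],[1,0.001,0,0.088,0],[1,0.001,0,0.088,0],[-1,0.001,0,0.088,0],[-1,0.001,0,0.088,0],[-1,0.001,0,0.088,0],[-1,0.001,0,0.088,0],[-1,0.001,0,0.088,0]]' 50; python3 go.py 0,.066,.174
```

```text
time: 9.0
tcp_pos: [0.5668, 0.1381, 0.1746]
orientation: [0.997, 0.08, 0.003, -0.002]
ft_force: [-2.8, 4.0, 8.4]
width: 0.154
t 9.0 tcp [0.5668 0.1381 0.1746] box [np.float64(0.0005), np.float64(0.0675), np.float64(0.1746)] ft [-2.8  4.   8.4] w 0.154
turn deg 0.02 tilt [ 0.006  0.003 -1.   ]
0,.066,.174 world [0.567 0.136 0.174] shift [-0.0005  0.0015  0.0006]
```

```bash
python3 -m crank '[[-1,0,0,-0.01,0],[-1,0,0,-0.022,0],[-1,0,0,-0.034,0],[-1,0,0,-0.046,0],[-1,0,0,-0.058,0],[-1,0,0,-0.07,0],[-1,0,0,-0.08,0],[-1,0,0,-0.088,0],[-1,0,0,-0.092,0],[-1,0,0,-0.092,0]]' 60; python3 go.py 0,.066,.269
```

```text
time: 10.0
tcp_pos: [0.5666, 0.138, 0.268]
orientation: [0.997, 0.08, 0.004, -0.002]
ft_force: [2.1, 1.9, 1.9]
width: 0.152
t 10.0 tcp [0.5666 0.138  0.268 ] box [np.float64(0.0003), np.float64(0.0675), np.float64(0.268)] ft [2.1 1.9 1.9] w 0.152
turn deg 0.02 tilt [ 0.007  0.004 -1.   ]
0,.066,.269 world [0.567 0.136 0.269] shift [-0.0003  0.0015 -0.001 ]
```

```bash
python3 -m crank '[[-1,0,0,-0.001,0],[-1,0,0,-0.002,0],[-1,0,0,-0.003,0],[-1,0,0,-0.004,0],[-1,0,0,-0.004,0]]' 60; python3 go.py 0,.066,.27; python3 ov.py i 0 0.095
```

```text
time: 10.5
tcp_pos: [0.5665, 0.138, 0.2698]
orientation: [0.997, 0.08, 0.003, -0.002]
ft_force: [9.2, 4.3, -15.5]
width: 0.148
t 10.5 tcp [0.5665 0.138  0.2698] box [np.float64(0.0002), np.float64(0.0675), np.float64(0.2698)] ft [  9.2   4.3 -15.5] w 0.148
turn deg 0.03 tilt [ 0.005  0.004 -1.   ]
0,.066,.27 world [0.567 0.136 0.27 ] shift [-0.0002  0.0015 -0.0002]
```

View pics/ov_scene_i.png

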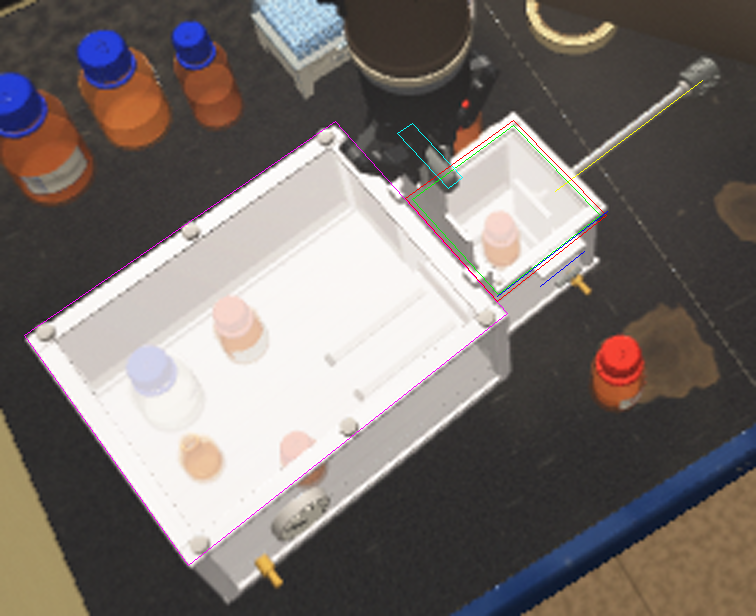

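```bash
python3 -m crank '[[0.2,0,0,0.002,0],[1,0,0,0.002,0],[1,0,0.001,0.001,0],[1,0,0.001,0,0],[1,0,0.001,-0.04,0],[1,0,0.001,-0.085,0],[1,0,0.001,-0.1,0],[-1,0,0.04,-0.1,0],[-1,0,0.08,-0.1,0],[-1,0,0.12,-0.1,0]]'; python3 go.py 0,-.31,.37 0,-.31,.065; python3 - <<'E'
from h import *
T=camera("top")
for q in [(408,169)]:
    p=atz(T,*q,.04);b=p-[*O,0];c,n=np.cos(YAW),np.sin(YAW);print(p,c*b[0]+n*b[1],-n*b[0]+c*b[1])
E
python3 ov.py j 0 .095
```

```text
time: 11.6
tcp_pos: [0.585, 0.0179, 0.3703]
orientation: [0.997, 0.08, 0.003, -0.002]
ft_force: [0.3, -0.7, 0.1]
width: 0.514
t 11.6 tcp [0.585  0.0179 0.3703] box [np.float64(-0.0006), np.float64(-0.054), np.float64(0.3703)] ft [ 0.3 -0.7  0.1] w 0.514
turn deg 0.08 tilt [ 0.007  0.004 -1.   ]
0,-.31,.37 world [ 0.626 -0.235  0.37 ] shift [ 2.00e-04  2.56e-01 -4.00e-04]
0,-.31,.065 world [ 0.626 -0.235  0.065] shift [-0.002   0.2568  0.3046]
[ 0.71856489 -0.26105474  0.04      ] 0.08715717900595824 -0.350576551616391
```

View pics/ov_scene_j.png

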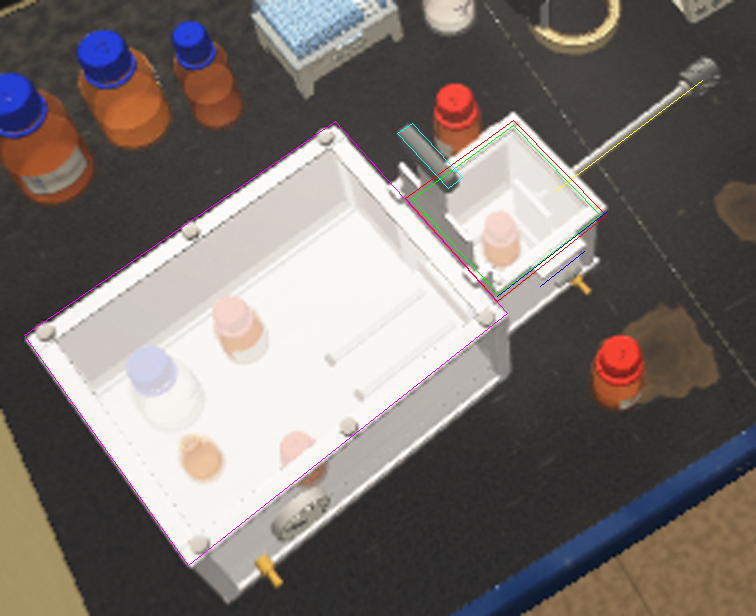

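```bash
python3 -m crank '[[-1,0,0.045,0,0],[-1,0,0.09,0,0],[-1,0,0.135,0,0],[-1,0,0.18,0,0],[-1,0,0.22,0.01,0],[-1,0,0.256,0.04,0],[-1,0,0.26,0.085,0],[-1,0,0.26,0.13,0],[-1,0,0.26,0.17,0],[-1,0,0.26,0.17,0]]'; python3 go.py 0,-.31,.062 0,-.14,.062; python3 - <<'E'
from h import *
crop(camera("scene"),"pics/s5.png",240,110,250,150,3)
E
```

```text
time: 12.75
tcp_pos: [0.623, -0.2388, 0.1934]
orientation: [0.997, 0.077, -0.002, -0.003]
ft_force: [-0.4, 0.1, -0.1]
width: 0.0
t 12.75 tcp [ 0.623  -0.2388  0.1934] box [np.float64(-0.0036), np.float64(-0.3134), np.float64(0.1934)] ft [-0.4  0.1 -0.1] w 0.0
turn deg -0.23 tilt [-0.004  0.007 -1.   ]
0,-.31,.062 world [ 0.626 -0.235  0.062] shift [ 0.004  -0.0025  0.1314]
0,-.14,.062 world [ 0.599 -0.067  0.062] shift [ 0.0033 -0.1725  0.1327]
```

View pics/s5.png

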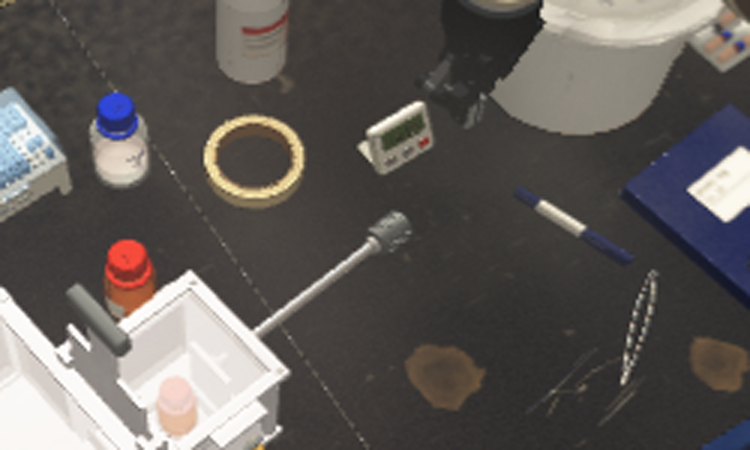

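```bash
python3 -m crank '[[-1,0.004,-0.002,0.03,-0.2],[-1,0.004,-0.002,0.06,-0.2],[-1,0.004,-0.002,0.09,-0.2],[-1,0.004,-0.002,0.12,-0.2],[-1,0.004,-0.002,0.131,-0.2],[-1,0.004,-0.002,0.131,-0.2]]'; python3 go.py 0,-.31,.062 0,-.14,.062; python3 - <<'E'
from h import *
crop(camera("scene"),"pics/s6.png",240,110,250,150,3)
E
```

```text
time: 13.4
tcp_pos: [0.6294, -0.2359, 0.0672]
orientation: [0.997, 0.079, 0.001, -0.003]
ft_force: [-0.4, 0.1, 0.5]
width: 0.006
t 13.4 tcp [ 0.6294 -0.2359  0.0672] box [np.float64(0.0031), np.float64(-0.3116), np.float64(0.0672)] ft [-0.4  0.1  0.5] w 0.006
turn deg -0.01 tilt [ 0.001  0.005 -1.   ]
0,-.31,.062 world [ 0.626 -0.235  0.062] shift [-0.0031 -0.0015  0.0052]
0,-.14,.062 world [ 0.599 -0.067  0.062] shift [-0.0031 -0.1715  0.006 ]
```

View pics/s6.png

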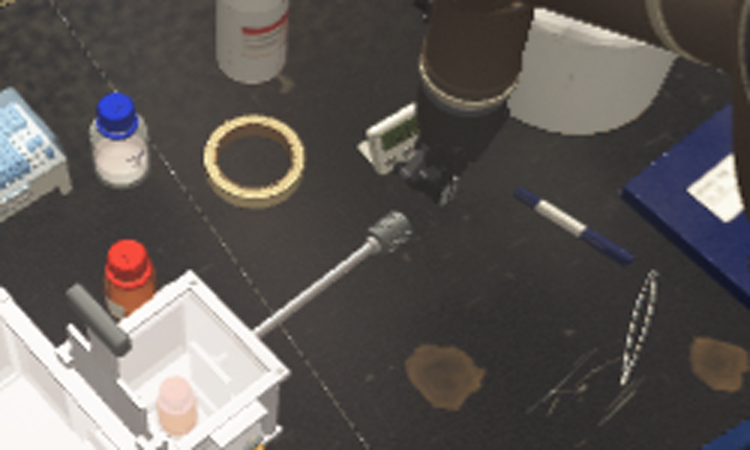

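```bash
python3 -m crank '[[-1,-0.003,-0.012,0.004,0],[-1,-0.003,-0.022,0.004,0],[-1,-0.003,-0.028,0.004,0],[-1,-0.003,-0.033,0.004,0],[-1,-0.003,-0.038,0.004,0],[-1,-0.003,-0.044,0.004,0],[-1,-0.003,-0.05,0.004,0],[-1,-0.003,-0.056,0.004,0],[-1,-0.003,-0.062,0.004,0],[-1,-0.003,-0.066,0.004,0]]'; python3 go.py 0,-.14,.064; python3 ov.py k 0 .095
```

```text
time: 14.45
tcp_pos: [0.6167, -0.1707, 0.0646]
orientation: [0.997, 0.08, 0.002, -0.002]
ft_force: [0.5, -2.0, 1.4]
width: 0.003
t 14.45 tcp [ 0.6167 -0.1707  0.0646] box [np.float64(0.0009), np.float64(-0.2452), np.float64(0.0646)] ft [ 0.5 -2.   1.4] w 0.003
turn deg 0.01 tilt [ 0.003  0.005 -1.   ]
0,-.14,.064 world [ 0.599 -0.067  0.064] shift [-0.0008 -0.1052  0.0011]
```

View pics/ov_scene_k.png

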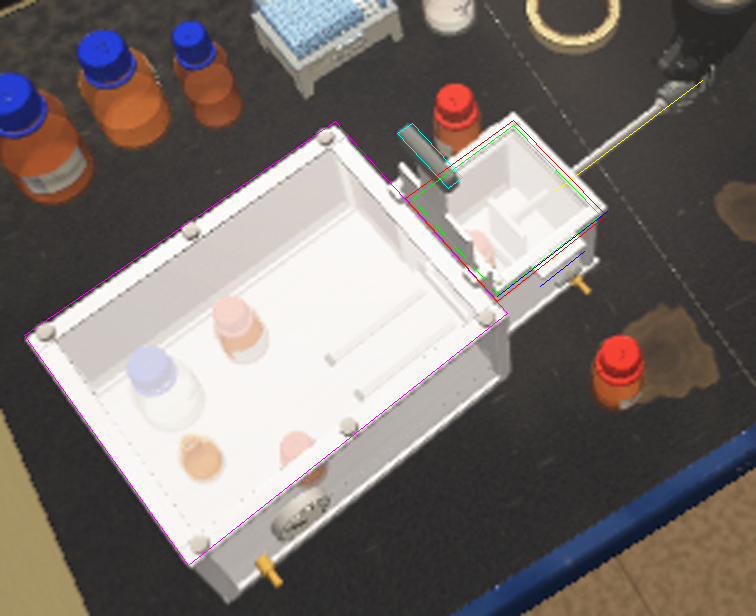

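```bash
python3 -m crank '[[-1,-0.001,-0.006,0.001,0],[-1,-0.001,-0.013,0.001,0],[-1,-0.001,-0.021,0.001,0],[-1,-0.001,-0.029,0.001,0],[-1,-0.001,-0.037,0.001,0],[-1,-0.001,-0.045,0.001,0],[-1,-0.001,-0.053,0.001,0],[-1,-0.001,-0.06,0.001,0],[-1,-0.001,-0.066,0.001,0],[-1,-0.001,-0.07,0.001,0]]'; python3 go.py 0,-.14,.064
```

```text
time: 15.55
tcp_pos: [0.6039, -0.1005, 0.0637]
orientation: [0.997, 0.08, 0.001, -0.003]
ft_force: [-0.2, -2.2, -1.6]
width: -0.0
t 15.55 tcp [ 0.6039 -0.1005  0.0637] box [np.float64(-0.0007), np.float64(-0.1738), np.float64(0.0637)] ft [-0.2 -2.2 -1.6] w -0.0
turn deg 0.08 tilt [ 0.002  0.005 -1.   ]
0,-.14,.064 world [ 0.599 -0.067  0.064] shift [ 0.0007 -0.0338 -0.0002]
```

```bash
python3 -m crank '[[-1,-0.001,-0.006,0,0],[-1,-0.001,-0.012,0,0],[-1,-0.001,-0.017,0,0],[-1,-0.001,-0.02,0,0],[-1,-0.001,-0.022,0,0]]'; python3 go.py 0,-.14,.064; python3 ov.py l 0 .095
```

```text
time: 16.05
tcp_pos: [0.5996, -0.0785, 0.0639]
orientation: [0.997, 0.08, 0.001, -0.003]
ft_force: [0.7, -2.1, -0.4]
width: -0.003
t 16.05 tcp [ 0.5996 -0.0785  0.0639] box [np.float64(-0.0014), np.float64(-0.1514), np.float64(0.0639)] ft [ 0.7 -2.1 -0.4] w -0.003
turn deg 0.1 tilt [ 0.002  0.006 -1.   ]
0,-.14,.064 world [ 0.599 -0.067  0.064] shift [ 0.0014 -0.0114 -0.    ]
```

View pics/ov_scene_l.png

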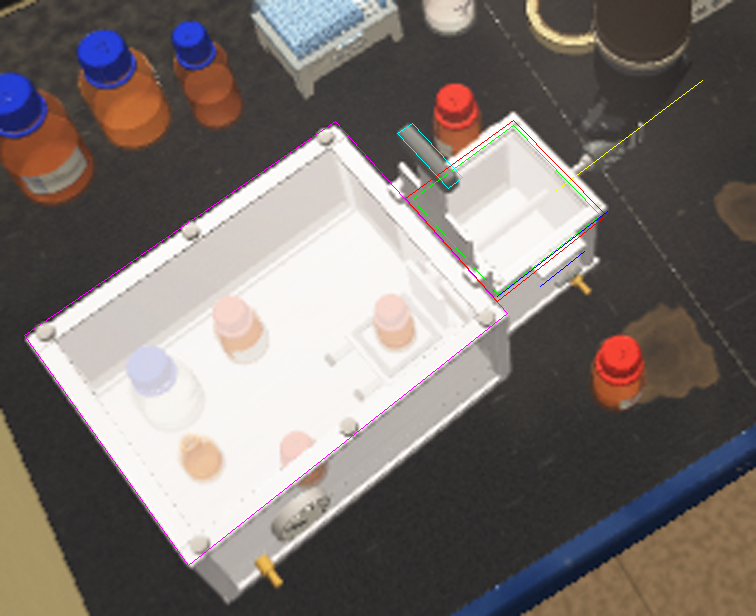

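Bottle is upright inside, near (393,320) in the crop. The force is still only about 2 N, so the stop is not reached yet. I'll go on in small steps.

```bash
python3 -m crank '[[-1,0,-0.002,0,0],[-1,0,-0.004,0,0],[-1,0,-0.006,0,0],[-1,0,-0.007,0,0]]'; python3 go.py 0,-.14,.064
```

```text
time: 16.55
tcp_pos: [0.5982, -0.0722, 0.0639]
orientation: [0.997, 0.08, 0.001, -0.002]
ft_force: [1.6, -5.5, -1.1]
width: 0.001
t 16.55 tcp [ 0.5982 -0.0722  0.0639] box [np.float64(-0.0018), np.float64(-0.145), np.float64(0.0639)] ft [ 1.6 -5.5 -1.1] w 0.001
turn deg 0.07 tilt [ 0.001  0.005 -1.   ]
0,-.14,.064 world [ 0.599 -0.067  0.064] shift [ 0.0018 -0.005  -0.0001]
```

```bash
python3 -m crank '[[-1,0.001,-0.001,0,0],[-1,0.001,-0.002,0,0],[-1,0.001,-0.003,0,0]]'; python3 go.py 0,-.14,.064
```

```text
time: 16.85
tcp_pos: [0.5982, -0.0721, 0.0639]
orientation: [0.997, 0.079, 0.0, -0.001]
ft_force: [1.0, -11.7, -0.3]
width: 0.001
t 16.85 tcp [ 0.5982 -0.0721  0.0639] box [np.float64(-0.0018), np.float64(-0.145), np.float64(0.0639)] ft [  1.  -11.7  -0.3] w 0.001
turn deg -0.04 tilt [ 0.001  0.002 -1.   ]
0,-.14,.064 world [ 0.599 -0.067  0.064] shift [ 0.0018 -0.005  -0.0001]
```

```bash
python3 -m crank '[[-1,0,0.02,0,0],[-1,0,0.05,0,0],[-1,0,0.06,-0.03,0],[-1,0,0.06,-0.08,0],[-1,0,0.06,-0.13,0],[-1,-0.04,0.09,-0.17,0],[-1,-0.08,0.12,-0.2,0],[-1,-0.12,0.15,-0.22,0],[-1,-0.12,0.15,-0.22,0],[-1,-0.12,0.15,-0.22,0]]'; python3 ov.py m 0 .095; python3 - <<'E'
from h import *
c=camera("scene")
print(proj(c,W([[0,.134,.056],[0,.134,.092],[0,-.116,.075],[0,-.133,.075]])))
crop(c,"pics/s9.png",220,150,180,120,4)
crop(camera("top"),"pics/t9.png",190,130,220,130,3)
E
```

```text
time: 17.85
tcp_pos: [0.5012, -0.2429, 0.2858]
orientation: [0.997, 0.076, 0.001, 0.0]
ft_force: [0.3, 0.7, -0.4]
width: 0.002
[[258.74102888 276.45179748]
 [257.24176702 270.95092264]
 [334.25657814 215.50407721]
 [339.09416136 211.82223064]]
```

View pics/s9.png

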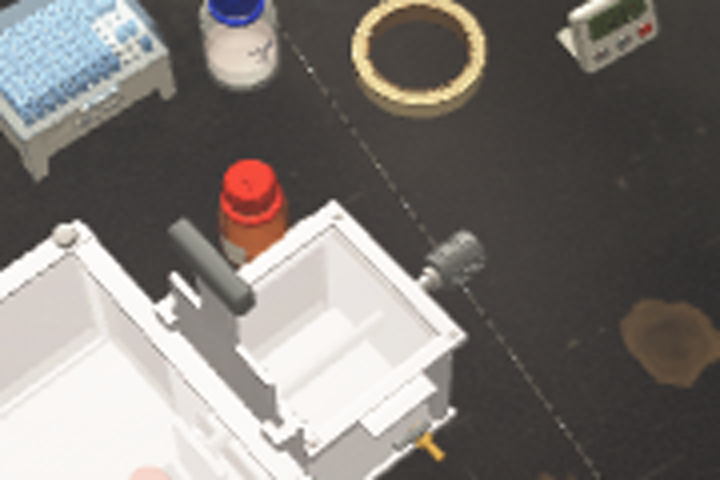

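View pics/t9.png

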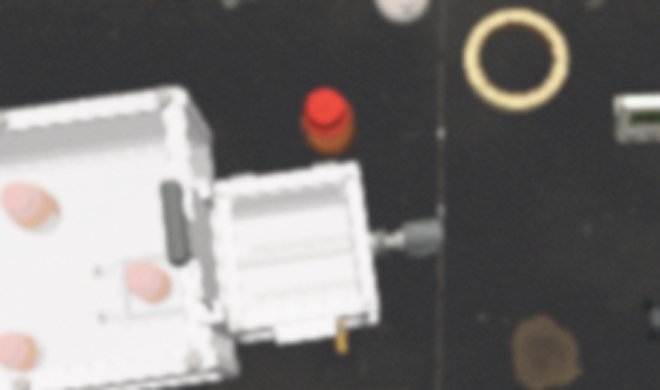

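View pics/ov_scene_m.png

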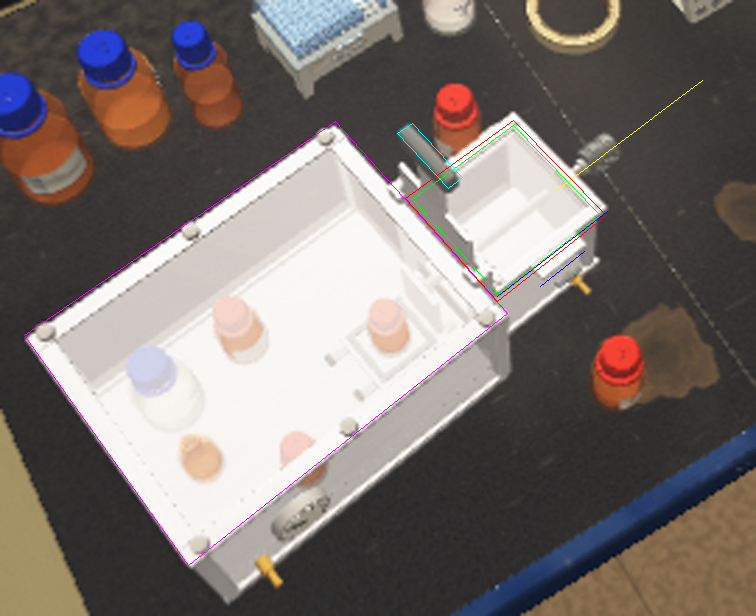

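```bash
python3 -c "
from plant import order;print(order.hand_in())"
```

```text
the job is handed in; nothing more can be done
None
```

The bottle is in the dry box, standing upright on its carriage. The lid was shut first, then the gate lifted, then the rod pushed home. I handed the job in at about 18 s on the robot's clock, with the arm clear of everything.

- **Lid:** I pressed its edge down with about 22 N and the fingertip stopped at a height of 126.7 mm, against 127 mm for a shut lid. Its rim still lay on the shut outline in the last picture.
- **Gate:** I lifted it 95 mm until it resisted with about 15 N at the top. It stayed up after I let go and matched the fully-up outline.
- **Rod:** I pushed the knob with closed fingers until it stopped moving at about 12 N, well over the 3 N it takes to slide. The knob's last position was within about 1.5 pixels of where home should be.
- **Bottle:** in the last picture its centre was within a pixel of the target spot.
- **Bystanders:** I saw no change in the tape roll or the timer in the last pictures. I only compared them by eye.

No check failed. Early position measurements from the two cameras differed by about 3 mm, and the placement was within that.

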